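Lock the sliding plate of a drilling jig by feeling for its pin hole

ROBOT

A 6-joint arm with a two-finger parallel gripper is mounted at the origin on a cart in front of the work surface, level with it; the furniture and walls round the work are solid. World frame = base frame: x ahead of the robot, y to its left, z up, the work surface at z = 0. Lengths are in m, angles in rad, forces in N, time in s.
With the tool pointing down it reaches from about 0.375 to 0.975 m from the base axis. Payload 3.8 kg.
Tool frame: the origin (TCP) lies at the very end of the fingers, on their centre line; the grasp point (between the pads) lies 19 mm behind it; z points along the fingers, y is the direction in which the jaws open and shut (so a half turn about z gives the same grasp; the last joint's range is limited). The gripper opens to 85 mm and grips with 20 to 120 N. Pads are 22 mm wide; open, the fingers measure 114 mm over their backs; the gripper's body (76 mm by 85 mm) begins 54 mm behind the grasp point. The pads swing forward as they close: fully open they stand 13 mm farther back than shut.
Start: joints at [1.274, 0.264, 1.604, -0, 1.274, -0.037], TCP at [0.173, 0.652, 0.231] pointing down, gripper open.
Joint ranges: [-2.63, 2.63], [-0.94, 2.18], [0.31, 2.57], [-1.31, 4.45], [0, 2.66], [-2.55, 2.55]. Speed limits (rad/s): [2.57, 2.57, 3.14, 3.14, 3.14, 3.14].

INTERFACE

Orientations are given as a rotation vector (axis times angle).
In Python, from workcell import bot, read_camera, finish_job gives the robot as it stands. The module is installed in compiled form; this text tells all that it offers.
- The arm moves only by the tool servo_tool, never from a script. Its argument "targets" is text: rows parted by semicolons, each of 7 numbers parted by spaces: the turn, a rotation vector about the tool's x, y, z in rad, then the shift along the tool's x, y, z in mm, then the finger opening in mm, from 0 to 85.4. In form: wx wy wz x y z gripper; .... A call has 1 to 8 rows; each row shifts and turns the pose as measured when the row begins, along the tool's axes as they then stand; what a row does not reach is not made up. A row lasts 1/12 s, in which the tool goes at most 41.7 mm and 7.16 degrees, less where a joint would pass 70% of its speed; a pose out of reach is approached as far as the arm can. A call is refused whole if a number of a shift passes 41.7 or a number of a turn 0.125, either way. A call with a gripper value outside its range is refused whole. The fingers move at their own pace and stop on an object; "newtons" is the grip in N (left out, the last holds). Time passes only in rows, so rows that do not move let the fingers close. It gives the time, the measured TCP pose, the force and the opening at its end, in the units of the state.
- bot.read_state(): the state, without advancing time (a new reading comes with each control period).
- read_camera(name): name is "scene" or "top" or "wrist"; returns a dict with "image" (400x640x3 uint8, red, green, blue), "mtx" (3x3 intrinsics, pixels), "eye" and "orientation" of the camera in the world; the wrist camera has in their place "T_tool_cam" (4x4, takes a point from camera to tool coordinates, whose origin is the TCP and whose axes are the flange's). Camera axes: x right, y up, looking along -z (the intrinsics and any distortion apply to the point x, -y, -z); pixel columns grow to the right and rows downward; lengths in m; the calibration is good to about 2 mm. A picture is of the moment at which its call begins: read the wrist's pose just before it. There is no depth.
- finish_job(): hands the job in, once; it reports no verdict.
The state is a dict: "time": time; "q": joint angles; "joint_vel": joint speeds; "joint_torque": joint torques, N m; "tool_pos": TCP position; "tcp_rot": TCP orientation; "wrist_force": force on the tool from outside, world axes, zero at the start; "torque": the same for the moment, N m; "width": opening from 0.0 (shut) to 1.0 (fully open).
Only numpy, scipy, OpenCV 4.12 (cv2) and the standard library are available. Lean on these libraries where they do the work, as an engineer would, in place of code of your own. Each camera call takes 0.05 s, during which the arm holds its last target.

TASK

Lock the drilling jig's sliding plate with the red-headed locating pin. First stand the pin in the collar of the plate, leaving the plate about where it is; then slide the plate gently along the jig, one way or the other, until the pin drops into the hole hidden underneath, and see that the pin is fully home, its flange down on the collar. Let go of everything, do not shove the plate hard, and do not disturb the things lying around.

Things in the scene. Friction and masses are not known exactly. Their poses are not given: they have to be found in the camera images.
- jig: blue drilling jig fixed to the worktop, 284 (own y) x 103 x 60 mm. Origin: centre of underside; z up, plate slides along its y. Under the plate, 44 mm above the worktop, is a flat steel face with one 22 mm through hole on the centre line, 24 to 36 mm from the origin towards +y or -y (unknown which), always covered by the plate; hollow below.
- plate (a joint): position (m) of the aluminium sliding plate (84 x 210 x 8 mm, top at z 53 mm) along the jig's +y: 0 mid, end stops at -0.046 and +0.046, starts within 5 mm of 0. About 3 N of friction, stays where left. The dropped pin blocks it, with some 3 mm of play either way. Pushing on can pinch the pin before it is right down: ease off, then press its head.
- collar (a point): centre of the mouth of the dark steel collar in the middle of the plate, 79 mm above the worktop; moves with the plate. Collar 44 mm outside; funnel mouth 34 mm across narrowing within 6 mm to a vertical 21 mm bore. A pin in it stands on the hidden face, 35 mm below the mouth, until it is over the hole.
- lug_plus (a point): middle of the outer face of the orange upright push lug at the +y end of the plate, 105 mm from the collar's axis, 68 mm above the worktop. Lug 56 mm across, 8 mm thick, from z 53 to 83 mm. Pushing here slides the plate towards the jig's -y; outside the lug it is free down to z 60 mm.
- lug_minus (a point): the same on the lug at the -y end of the plate; pushing here slides the plate towards +y
- stand: fixed wooden block 85 x 85 x 50 mm with a 23 mm vertical through hole in the middle, in which the pin stands at the start. Origin: centre of its underside.
- pin: loose steel locating pin, 0.14 to 0.25 kg, 102 mm long, upright. Origin: centre of the tip's end; z up to the head. Shank 18 mm across, 63 mm long, tip tapered to 12 mm over 5 mm; flange 40 mm across, 5 mm thick; red grip 28 mm across, 68 to 102 mm above the tip. Tip height: 44 mm on the hidden face, 16 mm fully home (flange on collar).
- wax_tin: yellow tin, 70 mm across, 63 mm tall, a bystander. Origin: centre of its underside.
- tape_measure: yellow tape measure standing up, 34 x 80 x 68 mm, a bystander. Origin: centre of its underside.
- sanding_block: brown sanding block, 63 x 111 x 32 mm, a bystander. Origin: centre of its underside.

How it is judged:
On the way, in this order (a step that is already met when the one before it is completed fails the run):
1. the pin stands in the plate's collar, its tip on the hidden face, the plate not yet moved more than 13 mm (z of pin in the frame of jig between 0.036 and 0.05 m and horizontal distance between pin and collar below 0.006 m and distance of collar from where it was at the start of the episode below 0.013 m), for 0.1 s.
2. the pin is fully home in the hidden hole (z of pin in the frame of jig below 0.02 m and horizontal distance between pin and collar below 0.008 m), for 0.2 s.
At the end, for the whole second after the job is handed in: The pin stands upright (within 0.15 rad) in the collar (tip within 8 mm of its axis) and fully home in the hidden hole: its tip is less than 20 mm above the jig's underside, so its flange is on the collar to within 4 mm; it is at rest (all of step 2 and angle between pin's own z axis and vertical below 0.15 rad and linear speed of pin below 0.02 m/s); the robot touches nothing.
It fails at once if the robot shoves the jig or its plate with more than 45 N (contact force between any of the fingers, the arm and jig above 45 N).
It fails at once if a bystander is moved by more than 30 mm (distance of any of wax_tin, tape_measure, sanding_block from where it was at the start of the episode above 0.03 m).
It also fails if it takes over 64 s, if anything falls off the work surface, if the arm or the gripper's body presses on something with over 40 N, if the wrist force passes 120 N, or if a joint passes its speed limit or range.

## Working session

There is one attempt and no reset: what is moved stays moved. The work goes in short steps, Python scripts to look and compute and a tool call to move; the robot and the scene stay as the last step left them, time stands still between calls to the robot, and variables do not carry over. Pictures are saved under pics/ and viewed, and the job is handed in when it is done.

Besides the shell and the picture viewer there is one more tool, called after ">>>" as name(argument=value, ...) on one line, values as JSON. servo_tool: Moves the arm, as the interface text tells. Its arguments: {"type":"object","properties":{"targets":{"type":"string"},"newtons":{"type":"number"}},"required":["targets"]}

```bash
mkdir -p pics; cat > h.py <<'E'
import numpy as np, cv2, json
from workcell import bot, read_camera, finish_job
from scipy.spatial.transform import Rotation as R
def grab(n,f):
    s=bot.read_state(); c=read_camera(n)
    cv2.imwrite(f'pics/{f}.png',c['image'][:,:,::-1])
    return s,c
def ori(o):
    o=np.array(o,float)
    return o if o.shape==(3,3) else (R.from_rotvec(o).as_matrix() if o.size==3 else R.from_quat(o).as_matrix())
def campose(c,s=None):
    if 'T_tool_cam' in c:
        T=np.eye(4);T[:3,:3]=R.from_rotvec(s['tcp_rot']).as_matrix() if np.size(s['tcp_rot'])==3 else ori(s['tcp_rot']);T[:3,3]=s['tool_pos']
        T=T@np.array(c['T_tool_cam']);return T[:3,3],T[:3,:3]
    return np.array(c['eye']),ori(c['orientation'])
def ray(c,uv,s=None):
    e,Ro=campose(c,s);K=np.array(c['mtx'])
    d=c.get('distortion',c.get('dist'))
    p=cv2.undistortPoints(np.array([[uv]],float),K,None if d is None else np.array(d,float))[0,0]
    return e,Ro@np.array([p[0],-p[1],-1.])
def onz(c,uv,z,s=None):
    e,d=ray(c,uv,s);return e+d*(z-e[2])/d[2]
E
python3 - <<'E'
from h import *
for n in ['scene','top','wrist']:
    s,c=grab(n,n+'0'); print({k:v for k,v in c.items() if k!='image'})
print(s)
E
```

```text
{'mtx': array([[405.32410432,   0.        , 320.40193742],
       [  0.        , 405.32410432, 194.22879458],
       [  0.        ,   0.        ,   1.        ]]), 'eye': array([-0.01214973,  0.65445847,  0.85079289]), 'orientation': array([ 0.39343993, -0.98690686, -2.19548271])}
{'mtx': array([[444.10321918,   0.        , 321.38647292],
       [  0.        , 444.10321918, 199.73898442],
       [  0.        ,   0.        ,   1.        ]]), 'eye': array([0.45883352, 0.01492645, 1.40069695]), 'orientation': array([ 0.08465557, -0.07011565, -1.59848876])}
{'mtx': array([[340.74345498,   0.        , 317.20826965],
       [  0.        , 340.74345498, 190.86417516],
       [  0.        ,   0.        ,   1.        ]]), 'T_tool_cam': array([[ 1.34655015e-04,  9.50473341e-01,  3.10806065e-01,
         7.98023540e-02],
       [ 9.99998305e-01,  4.42674558e-04, -1.78698300e-03,
         2.15684503e-05],
       [-1.83606564e-03,  3.10805778e-01, -9.50471671e-01,
        -1.41811938e-01],
       [ 0.00000000e+00,  0.00000000e+00,  0.00000000e+00,
         1.00000000e+00]])}
{'time': 0.1, 'q': array([ 1.27408289e+00,  2.64701811e-01,  1.60522273e+00,  7.24761041e-06,
        1.27370575e+00, -3.68856843e-02]), 'joint_vel': array([-1.86581359e-03, -1.94577674e-04, -2.73368563e-03,  3.86338594e-04,
       -3.42340543e-05, -2.16716384e-04]), 'joint_torque': array([-8.21031645e-04, -5.16699171e+01, -3.68594348e+01, -9.31262662e-05,
        6.22141917e-03,  2.61671585e-05]), 'tool_pos': array([0.17321587, 0.65172017, 0.2300783 ]), 'tcp_rot': array([-0.40694779, -3.11477439,  0.00315413]), 'wrist_force': array([-0.33465438,  0.58359455,  0.31913302]), 'torque': array([-0.01666011, -0.00650654, -0.01794643]), 'width': 1.0001550831564268}
```

View pics/scene0.png

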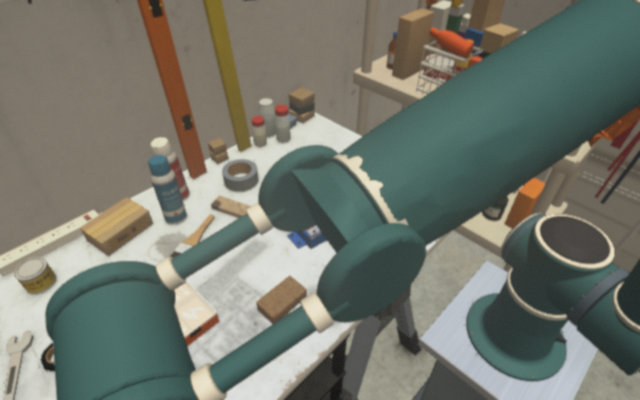

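View pics/top0.png

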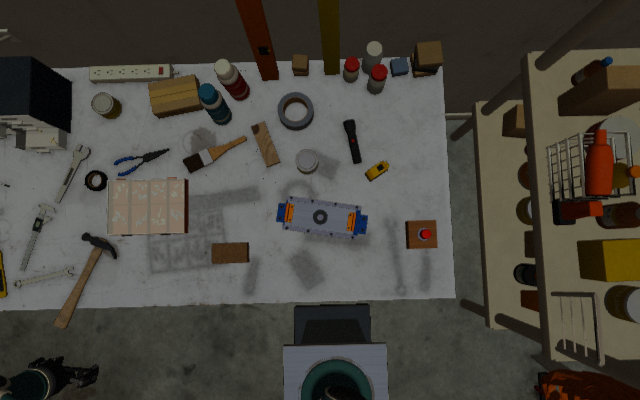

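View pics/wrist0.png

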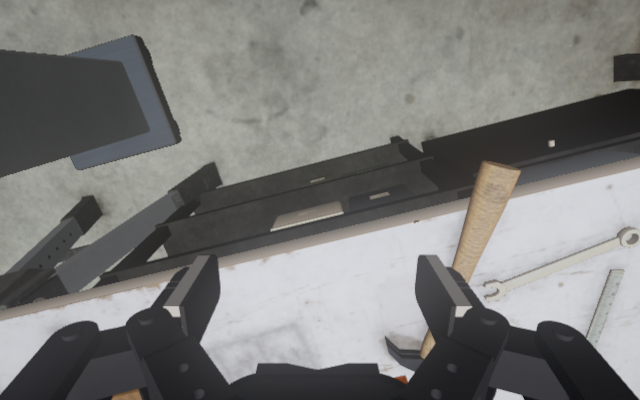

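The top view shows the jig at about (321,217), its collar at (320,217), the orange lugs at (289,213) and (353,221), and the stand with the red pin at (423,235). The tape is at (376,170), the tin at (307,160) and the sanding block at (230,253). I'll measure these now.

```bash
cat > m.py <<'E'
from h import *
s,c=grab('top','top1')
im=c['image'];hsv=cv2.cvtColor(im,cv2.COLOR_RGB2HSV)
def blobs(name,m,x0,x1,y0,y1,z,mn=10):
    mm=np.zeros_like(m);mm[y0:y1,x0:x1]=m[y0:y1,x0:x1]
    n,l,st,ce=cv2.connectedComponentsWithStats(mm)
    for i in range(1,n):
        if st[i,4]>=mn: print(name,st[i],ce[i].round(1),onz(c,ce[i],z).round(4))
H,S,V=hsv[...,0],hsv[...,1],hsv[...,2]
blobs('red',(((H<5)|(H>174))&(S>180)&(V>90)).astype(np.uint8)*255,400,450,215,260,.102)
blobs('orange',((H>5)&(H<18)&(S>180)&(V>110)).astype(np.uint8)*255,270,375,190,245,.083)
blobs('blue',((H>95)&(H<125)&(S>120)).astype(np.uint8)*255,270,375,190,245,.06)
blobs('dark',((V<75)).astype(np.uint8)*255,305,335,205,230,.079)
cv2.imwrite('pics/zoom1.png',cv2.resize(im[140:280,200:460,::-1],None,fx=3,fy=3,interpolation=cv2.INTER_CUBIC))
E
python3 m.py
```

```text
red [422 230   9   9  62] [426.  233.6] [ 0.4788 -0.2765  0.102 ]
orange [285 203   9  19  99] [288.9 212.1] [0.5547 0.123  0.083 ]
orange [347 213   9  18  92] [351.  221.7] [ 0.5208 -0.0606  0.083 ]
blue [276 203  10  20 122] [280.7 212.6] [0.5556 0.1496 0.06  ]
blue [353 210  15  25 231] [359.7 223.3] [ 0.5163 -0.0882  0.06  ]
dark [313 209  15  16 158] [319.9 216.6] [0.5388 0.0312 0.079 ]
```

```bash
python3 -c "
from h import *
s=bot.read_state();print(R.from_rotvec(s['tcp_rot']).as_matrix().round(3))"
```

```text
[[-0.966  0.257 -0.   ]
 [ 0.257  0.966 -0.001]
 [ 0.    -0.001 -1.   ]]
```

View pics/zoom1.png

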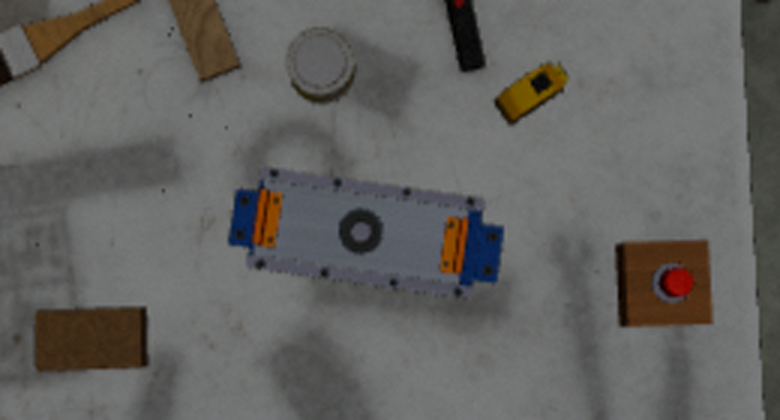

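The sizes check out: the lugs are 187 mm apart between inner centres, and the collar lies midway. Next I go above the collar, turning the jaws to the jig's axis.

>>> servo_tool(targets="0 0 0 -25 -25 0 85;0 0 0 -29 -29 0 85;0 0 0 -29 -29 0 85;0 0 0 -29 -29 0 85;0 0 0 -29 -29 0 85;0 0 0 -29 -29 0 85;0 0 0 -29 -29 0 85;0 0 0 -29 -29 0 85", newtons=40)

```text
time: 0.87
tool_pos: [0.3338, 0.3721, 0.2263]
tcp_rot: [-0.386, -3.115, 0.002]
wrist_force: [0.2, -0.0, -0.4]
width: 0.999
```

>>> servo_tool(targets="0 0 0 -29 -29 0 85;0 0 0 -29 -29 0 85;0 0 0 -29 -29 0 85;0 0 0 -29 -29 0 85;0 0 0 -29 -29 0 85;0 0 0 -29 -29 0 85;0 0 -0.077 -29 -29 0 85;0 0 0 -20 -20 0 85")

```text
time: 1.53
tool_pos: [0.4976, 0.0935, 0.2268]
tcp_rot: [0.26, 3.13, -0.0]
wrist_force: [-0.2, 0.4, 0.3]
width: 0.998
```

>>> servo_tool(targets="0 0 0 -25 -27 0 85;0 0 0 -25 -27 0 85;0 0 0 0 0 0 85;0 0 0 0 0 0 85")

```text
time: 1.87
tool_pos: [0.5419, 0.0222, 0.2267]
tcp_rot: [0.272, 3.127, -0.002]
wrist_force: [-0.5, 1.5, -0.2]
width: 0.995
```

```bash
python3 - <<'E'
from h import *
s,c=grab('wrist','w1');print(s['tool_pos'],s['tcp_rot'])
import pickle;pickle.dump((s,c),open('w1.pkl','wb'))
E
```

```text
[0.54191497 0.0222258  0.22668301] [ 2.72164284e-01  3.12683344e+00 -2.33334681e-03]
```

View pics/w1.png

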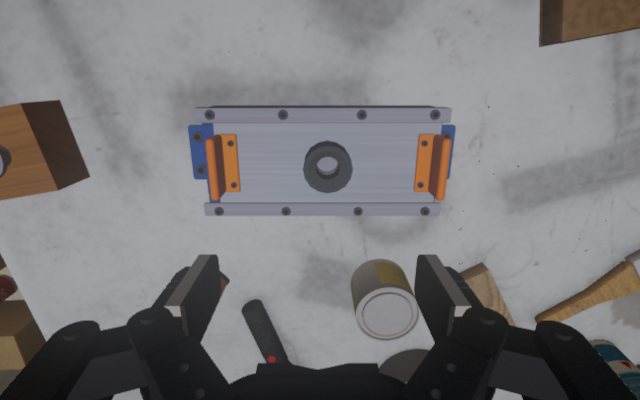

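The wrist view shows the collar mouth around (328,163), with lugs at (222,163) and (431,163). I'll compute these properly.

```bash
python3 - <<'E'
from h import *
import pickle
s,c=pickle.load(open('w1.pkl','rb'))
im=c['image']
for uv,z in [((328,163),.079),((222,163),.06),((431,163),.06)]: print(onz(c,uv,z,s).round(4))
hsv=cv2.cvtColor(im,cv2.COLOR_RGB2HSV)
m=((hsv[...,0]>4)&(hsv[...,0]<18)&(hsv[...,1]>150)).astype(np.uint8)
m[:100]=0;m[210:]=0;m[:,:190]=0;m[:,460:]=0
n,l,st,ce=cv2.connectedComponentsWithStats(m)
P=[]
for i in range(1,n):
    if st[i,4]>100:
        (cx,cy),sz,a=cv2.minAreaRect(np.argwhere(l==i)[:,::-1].astype(np.float32)); print(cx,cy,sz,a,onz(c,(cx,cy),.06,s)); P.append(onz(c,(cx,cy),.06,s))
if len(P)==2: d=P[0]-P[1];print('axis',d/np.linalg.norm(d),(P[0]+P[1])/2)
cv2.imwrite('pics/z2.png',cv2.resize(im[90:230,180:460,::-1],None,fx=2.8,fy=2.8,interpolation=cv2.INTER_CUBIC))
E
```

```text
[0.5336 0.0336 0.079 ]
[ 0.5212 -0.0634  0.06  ]
[0.5547 0.1276 0.06  ]
229.57351684570312 162.45587158203125 (56.218536376953125, 14.879122734069824) 85.60128784179688 [ 0.52195387 -0.05636085  0.06      ]
423.8019714355469 162.48019409179688 (14.826054573059082, 56.71712112426758) 5.710592269897461 [0.55309374 0.12102961 0.06      ]
211.78762817382812 169.0202178955078 (60.48820495605469, 7.537323474884033) 84.5596694946289 [ 0.52518239 -0.07428306  0.06      ]
443.0580139160156 169.00680541992188 (7.360998153686523, 60.7574462890625) 6.709836483001709 [0.56245403 0.13825827 0.06      ]
```

View pics/z2.png

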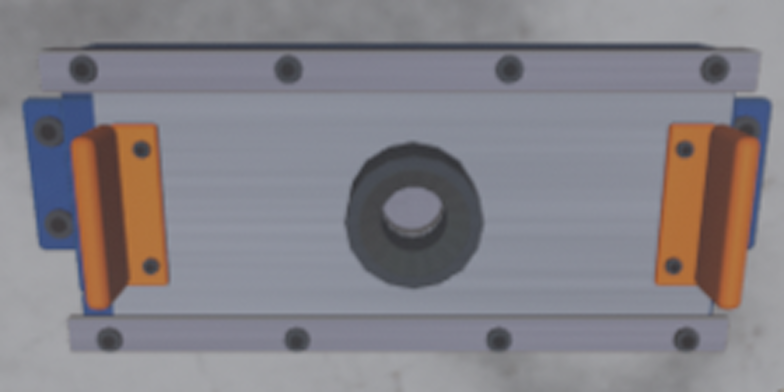

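```bash
python3 - <<'E'
from h import *
import pickle
s,c=pickle.load(open('w1.pkl','rb'))
a=onz(c,(211.8,169),.083,s);b=onz(c,(443.06,169),.083,s)
print(a,b,(a+b)/2,np.linalg.norm(a-b),(b-a)/np.linalg.norm(b-a))
print(onz(c,(328.2,169.3),.079,s))
# collar bottom circle on plate? outer hull widths
print(np.linalg.norm(onz(c,(303.6,169.3),.079,s)-onz(c,(352.9,169.3),.079,s)))
E
```

```text
[ 0.52052137 -0.06601681  0.083     ] [0.55502179 0.13065255 0.083     ] [0.53777158 0.03231787 0.083     ] 0.19967252943513367 [0.17278502 0.98495956 0.        ]
[0.53920162 0.03286271 0.079     ]
0.04317550002244455
```

Collar at (0.5385, 0.0325), 43 mm wide and lugs 200 mm apart, which agrees with the given sizes. The jaws are aligned with the axis, so now over to the pin.

>>> servo_tool(targets="0 0 0 1 -30 0 85;0 0 0 1 -40 0 85;0 0 0 1 -40 0 85;0 0 0 1 -40 0 85;0 0 0 1 -40 0 85;0 0 0 1 -40 0 85;0 0 0 1 -40 0 85;0 0 0 1 -30 0 85")

```text
time: 2.58
tool_pos: [0.4822, -0.2659, 0.2259]
tcp_rot: [0.232, 3.129, 0.005]
wrist_force: [-0.1, -0.4, 0.3]
width: 0.998
```

>>> servo_tool(targets="0 0 0 0 0 0 85;0 0 0 0 0 0 85")

```text
time: 2.75
tool_pos: [0.4807, -0.269, 0.2258]
tcp_rot: [0.238, 3.129, 0.003]
wrist_force: [0.2, 0.8, -0.4]
width: 0.996
```

```bash
cat > pinw.py <<'E'
from h import *
import sys
s,c=grab('wrist',sys.argv[1]);z=float(sys.argv[2])
print(s['time'],s['tool_pos'],s['tcp_rot'])
hsv=cv2.cvtColor(c['image'],cv2.COLOR_RGB2HSV);H,S,V=cv2.split(hsv)
m=(((H<5)|(H>174))&(S>170)&(V>60)).astype(np.uint8)
n,l,st,ce=cv2.connectedComponentsWithStats(m)
for i in range(1,n):
    if st[i,4]>150: print(st[i],ce[i],onz(c,ce[i],z,s).round(4))
E
python3 pinw.py w2 .095
```

```text
2.75 [ 0.48071516 -0.26898463  0.22575835] [2.38057266e-01 3.12901568e+00 3.05396911e-03]
[292 166  32  29 677] [307.53471196 179.80354505] [ 0.4797 -0.2762  0.095 ]
```

View pics/w2.png

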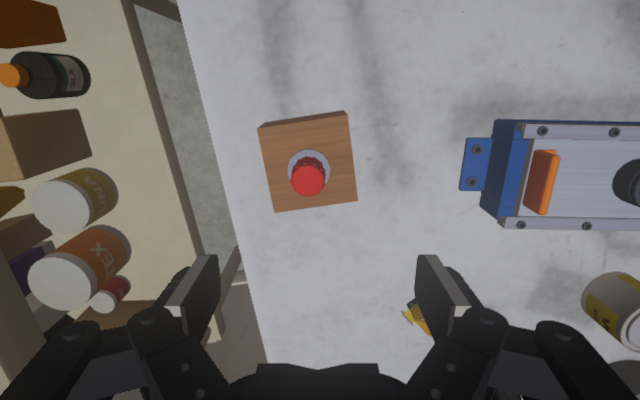

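The pin head at (308,180) puts the pin at (0.480, −0.2765), and the top view agrees. Descending.

>>> servo_tool(targets="0 0 0.022 0 -8 0 85;0 0 0 0 0 30 85;0 0 0 0 0 35 85;0 0 0 0 0 35 85;0 0 0 0 0 30 85;0 0 0 0 0 10 85;0 0 0 0 0 0 85")

```text
time: 3.38
tool_pos: [0.4872, -0.2692, 0.0863]
tcp_rot: [0.257, 3.117, -0.003]
wrist_force: [-0.0, -0.1, 0.1]
width: 0.995
```

```bash
cat > go.py <<'E'
from h import *
import sys
# target x y z [yaw deg of tool y from world y toward x]
s=bot.read_state();t=np.array([float(v) for v in sys.argv[1:4]]);yaw=np.radians(float(sys.argv[4]) if len(sys.argv)>4 else 9.95)
Rc=R.from_rotvec(s['tcp_rot']);y=np.array([np.sin(yaw),np.cos(yaw),0]);z=np.array([0,0,-1.]);Rt=R.from_matrix(np.stack([np.cross(y,z),y,z],1))
print('shift mm',(Rc.inv().apply(t-s['tool_pos'])*1e3).round(1),'rot',(Rc.inv()*Rt).as_rotvec().round(4),s['tool_pos'].round(4),s['wrist_force'].round(1),s['time'])
E
python3 go.py .480 -.2765 .0740
```

```text
shift mm [ 6.  -8.4 12.2] rot [-0.0007  0.0138  0.0091] [ 0.4872 -0.2692  0.0863] [-0.  -0.1  0.1] 3.3833
```

>>> servo_tool(targets="0 0.014 0.009 6 -8 0 85;0 0 0 0 0 0 85;0 0 0 0 0 0 85")

```text
time: 3.63
tool_pos: [0.481, -0.2754, 0.0888]
tcp_rot: [-0.269, -3.13, 0.002]
wrist_force: [0.2, 0.2, -0.3]
width: 0.994
```

```bash
python3 go.py .480 -.2765 .0740
```

```text
shift mm [ 0.8 -1.3 14.8] rot [-0.0013 -0.0004  0.0021] [ 0.481  -0.2754  0.0888] [ 0.2  0.2 -0.3] 3.6333
```

>>> servo_tool(targets="0 0 0 1 -1 11 85;0 0 0 0 0 5 85;0 0 0 0 0 0 20;0 0 0 0 0 0 20;0 0 0 0 0 0 20;0 0 0 0 0 0 20;0 0 0 0 0 0 20;0 0 0 0 0 0 20", newtons=40)

```text
time: 4.3
tool_pos: [0.4839, -0.2796, 0.0779]
tcp_rot: [0.271, 3.12, -0.01]
wrist_force: [0.6, -0.0, -1.1]
width: 0.313
```

```bash
python3 go.py .480 -.2765 .0740;python3 pinw.py w3 .102
```

```text
shift mm [4.4 2.4 3.8] rot [-0.0055  0.0107  0.0004] [ 0.4839 -0.2796  0.0779] [ 0.6 -0.  -1.1] 4.3
4.3 [ 0.48393644 -0.27957251  0.07787971] [ 0.27088237  3.11965192 -0.01008202]
[ 285  219   66   84 3364] [317.3617717  269.71551724] [ 0.4752 -0.2776  0.102 ]
```

View pics/w3.png

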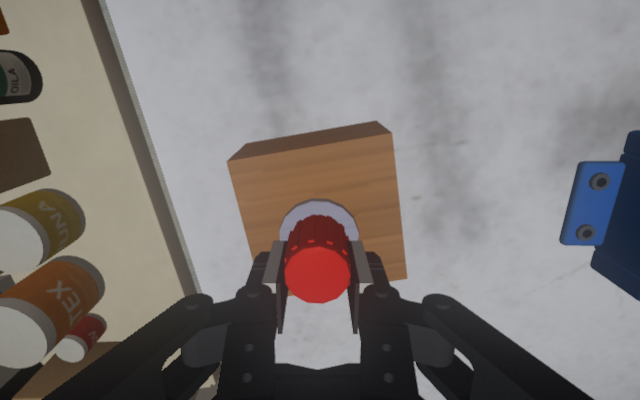

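The fingers have closed on the red head (opening about 27 mm) just above the flange. Lifting.

>>> servo_tool(targets="0 0 0 0 0 -8 20;0 0 0 0 0 -14 20;0 0 0 0 0 -14 20;0 0 0 0 0 -14 20", newtons=60)

```text
time: 4.68
tool_pos: [0.4811, -0.2776, 0.1256]
tcp_rot: [0.271, 3.126, -0.005]
wrist_force: [-0.3, 0.1, -1.7]
width: 0.308
```

>>> servo_tool(targets="0 0 0 0 0 -20 20;0 0 0 0 0 -20 20;0 0 0 0 0 -20 20;0 0 0 0 0 -14 20;0 0 0 0 0 0 20;0 0 0 0 0 0 20")

```text
time: 5.18
tool_pos: [0.481, -0.2774, 0.2075]
tcp_rot: [0.27, 3.123, -0.008]
wrist_force: [1.0, 0.6, -2.4]
width: 0.307
```

```bash
python3 go.py .5385 .0325 .188;python3 pinw.py w4 .202
```

```text
shift mm [ -3.2 315.3  18.1] rot [-0.0045  0.0075  0.0009] [ 0.481  -0.2774  0.2075] [ 1.   0.6 -2.4] 5.1833
5.1833 [ 0.48097692 -0.27743582  0.20748635] [ 0.27046932  3.12279039 -0.00811378]
[ 285  246   65   57 2843] [316.82518466 274.16742877] [ 0.4926 -0.2794  0.202 ]
```

View pics/w4.png

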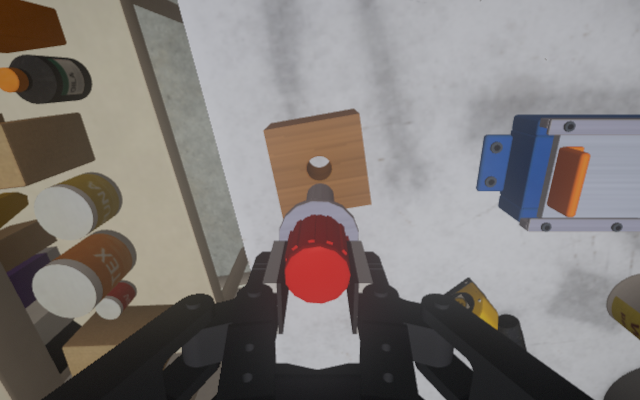

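```bash
python3 - <<'E'
from h import *
s,c=grab('wrist','w5');z=s['tool_pos'][2]
print(onz(c,(317,269),z+.024,s),onz(c,(319.5,191),z-.073,s),s['tool_pos'])
cv2.imwrite('pics/z5.png',cv2.resize(c['image'][150:310,250:390,::-1],None,fx=3.7,fy=3.7,interpolation=cv2.INTER_CUBIC))
E
```

```text
[ 0.47218452 -0.27566897  0.23149658] [ 0.47268184 -0.27441281  0.13449658] [ 0.48115644 -0.27752825  0.20749658]
```

View pics/z5.png

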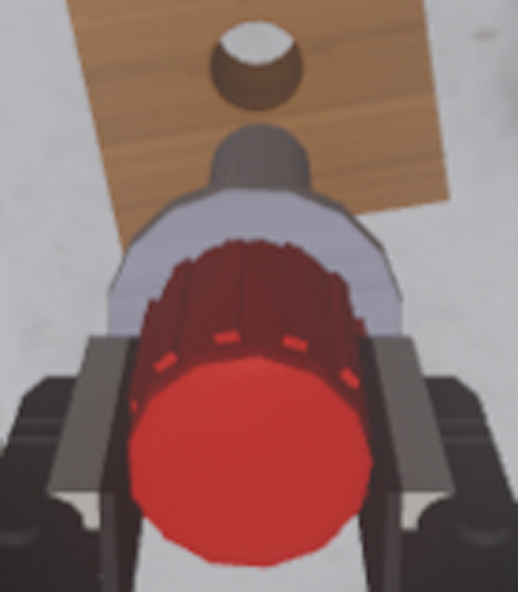

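```bash
python3 - <<'E'
from h import *
s,c=grab('wrist','w6');z=s['tool_pos'][2]
Rc=R.from_rotvec(s['tcp_rot']);
for uv,dz,r in [((317.6,274.3),.024,0),((320.3,183.8),-.073,.009),((320.3,183.8),-.078,.006)]:
    p=onz(c,uv,z+dz,s);q=Rc.inv().apply(p-s['tool_pos'])*1e3; q[0]-=r*1e3;print(q.round(1))
E
```

```text
[  6.6   0.4 -24. ]
[ 5.4  2.5 72.9]
[ 6.9  2.5 77.9]
```

>>> servo_tool(targets="0 0 0 -1 25 0 20;0 0 0 -1 40 0 20;0 0 0 -1 40 0 20;0 0 0 -1 40 0 20;0 0 0 -1 40 0 20;0 0 0 -1 40 0 20;0 0 0 -1 40 0 20;0 0 0 -1 30 0 20")

```text
time: 6.0
tool_pos: [0.5339, 0.0176, 0.1914]
tcp_rot: [-0.291, -3.114, 0.007]
wrist_force: [-0.2, -0.5, -1.8]
width: 0.305
```

>>> servo_tool(targets="0 0 0 0 0 0 20;0 0 0 0 0 0 20")

```text
time: 6.17
tool_pos: [0.5327, 0.0242, 0.188]
tcp_rot: [-0.279, -3.109, 0.004]
wrist_force: [-0.5, -0.3, -0.9]
width: 0.305
```

```bash
python3 go.py .544 .0295 .180
```

```text
shift mm [-10.3   7.3   7.8] rot [-0.0042 -0.0195 -0.0051] [0.5327 0.0242 0.188 ] [-0.5 -0.3 -0.9] 6.1667
```

>>> servo_tool(targets="0.001 -0.028 -0.005 -10 7 0 20;0 0 0 0 0 0 20;0 0 0 0 0 0 20;0 0 0 0 0 0 20")

```text
time: 6.5
tool_pos: [0.5404, 0.0272, 0.1832]
tcp_rot: [-0.272, -3.129, 0.013]
wrist_force: [-0.6, -0.0, -2.3]
width: 0.311
```

```bash
python3 go.py .544 .0295 .180; python3 - <<'E'
from h import *
grab('wrist','w7');grab('scene','s7')
E
```

```text
shift mm [-3.1  2.9  3.1] rot [-0.0084 -0.0002  0.    ] [0.5404 0.0272 0.1832] [-0.6 -0.  -2.3] 6.5
```

View pics/w7.png

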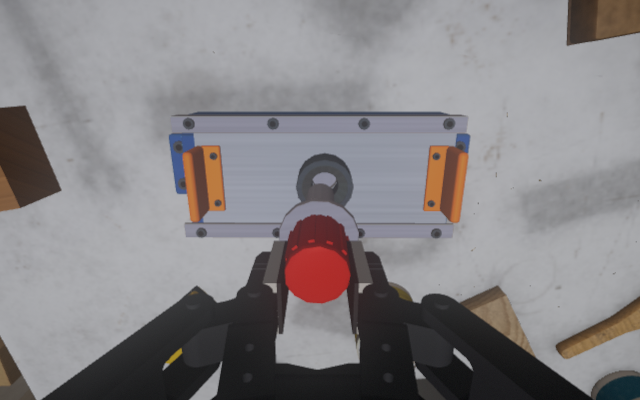

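View pics/s7.png

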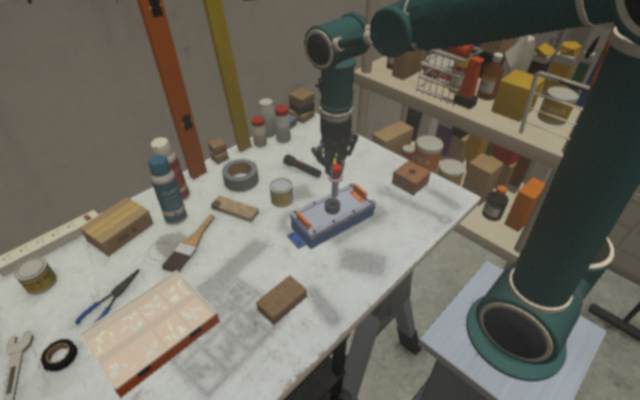

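Both views show the pin upright just over the collar. I'll trim by (−3,+3) and lower to the mouth.

>>> servo_tool(targets="0 0 0 -3 3 0 20;0 0 0 0 0 0 20;0 0 0 0 0 7 20;0 0 0 0 0 7 20;0 0 0 0 0 4 20;0 0 0 0 0 0 20")

```text
time: 7.1
tool_pos: [0.5443, 0.0272, 0.1641]
tcp_rot: [0.279, 3.129, -0.013]
wrist_force: [-0.4, 0.2, -2.7]
width: 0.306
```

```bash
python3 go.py .544 .0295 .123; python3 - <<'E'
from h import *
s,c=grab('wrist','w8')
cv2.imwrite('pics/z8.png',cv2.resize(c['image'][110:310,220:430,::-1],None,fx=2.9,fy=2.9,interpolation=cv2.INTER_CUBIC))
E
```

```text
shift mm [ 0.8  2.5 41.1] rot [-0.0084  0.0007 -0.004 ] [0.5443 0.0272 0.1641] [-0.4  0.2 -2.7] 7.1
```

View pics/z8.png

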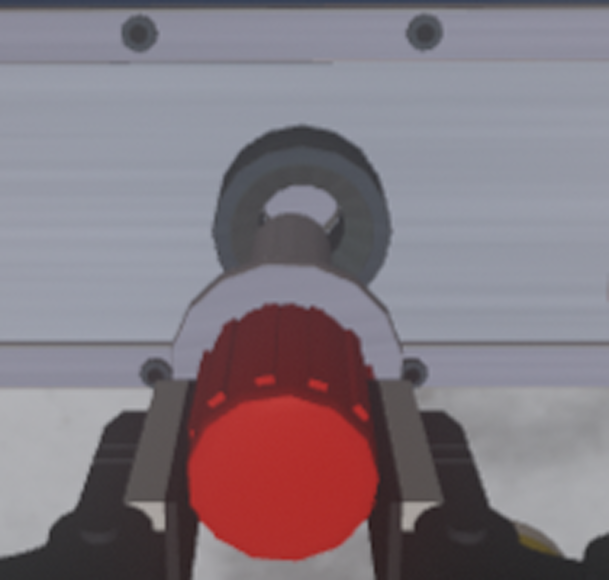

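The tip is 2.3 mm to the left of the bore (zoom columns 293 against 302), which agrees with the pose error. Correcting and descending in stages.

>>> servo_tool(targets="0 0 0 1 2.5 0 20;0 0 0 0 0.5 3 20;0 0 0 0 0 6 20;0 0 0 0 0 6 20;0 0 0 0 0 0 20")

```text
time: 7.57
tool_pos: [0.5441, 0.0309, 0.1482]
tcp_rot: [0.278, 3.128, -0.013]
wrist_force: [-0.8, -0.9, -1.9]
width: 0.303
```

```bash
python3 go.py .544 .0295 .123; python3 - <<'E'
from h import *
s,c=grab('wrist','w9')
cv2.imwrite('pics/z9.png',cv2.resize(c['image'][110:310,220:430,::-1],None,fx=2.9,fy=2.9,interpolation=cv2.INTER_CUBIC))
E
```

```text
shift mm [-0.1 -1.2 25.2] rot [-0.0082  0.0015 -0.0035] [0.5441 0.0309 0.1482] [-0.8 -0.9 -1.9] 7.5667
```

View pics/z9.png

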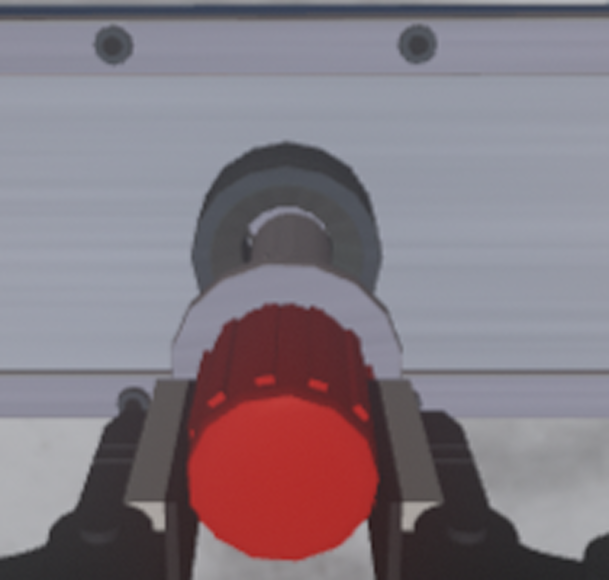

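>>> servo_tool(targets="0 0 0 0 -1.2 4 20;0 0 0 0 0 6 20;0 0 0 0 0 6 20;0 0 0 0 0 0 20")

```text
time: 7.95
tool_pos: [0.5444, 0.0294, 0.1315]
tcp_rot: [0.278, 3.127, -0.013]
wrist_force: [-0.3, -0.7, -1.5]
width: 0.306
```

```bash
python3 go.py .544 .0297 .123; python3 - <<'E'
from h import *
s,c=grab('wrist','w10')
cv2.imwrite('pics/z10.png',cv2.resize(c['image'][110:310,220:430,::-1],None,fx=2.9,fy=2.9,interpolation=cv2.INTER_CUBIC))
E
```

```text
shift mm [0.5 0.3 8.5] rot [-0.0081  0.0028 -0.0034] [0.5444 0.0294 0.1315] [-0.3 -0.7 -1.5] 7.95
```

View pics/z10.png

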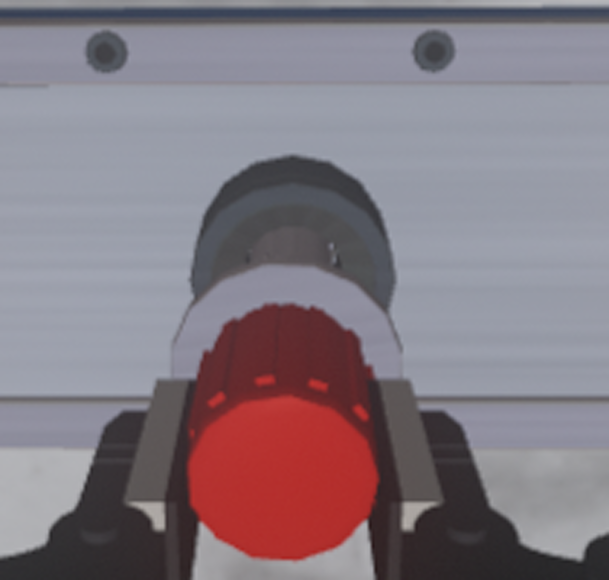

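The pin is in the bore with a tip height of about 53 mm. I'll lower it onto the face and then release.

>>> servo_tool(targets="0 0 0 0 0 4 20;0 0 0 0 0 3 20;0 0 0 0 0 1 20;0 0 0 0 0 0 20")

```text
time: 8.33
tool_pos: [0.545, 0.0293, 0.1232]
tcp_rot: [0.278, 3.126, -0.013]
wrist_force: [0.8, 0.8, -2.3]
width: 0.304
```

>>> servo_tool(targets="0 0 0 0 0 0 34;0 0 0 0 0 0 34;0 0 0 0 0 0 38;0 0 0 0 0 0 38;0 0 0 0 0 0 38", newtons=20)

```text
time: 8.75
tool_pos: [0.5467, 0.0294, 0.1252]
tcp_rot: [0.277, 3.123, -0.012]
wrist_force: [-0.0, 0.1, -0.4]
width: 0.44
```

```bash
python3 go.py .544 .0297 .200; python3 - <<'E'
from h import *
s,c=grab('wrist','w11');print(s['width'])
E
```

```text
shift mm [  2.1  -0.7 -74.8] rot [-0.0071  0.0072 -0.0035] [0.5467 0.0294 0.1252] [-0.   0.1 -0.4] 8.75
0.4397652675690685
```

View pics/w11.png

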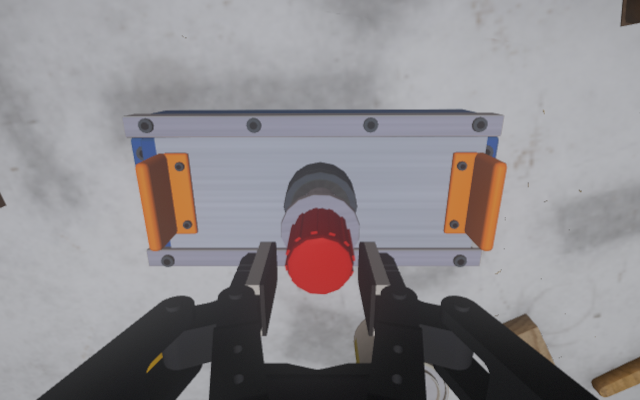

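The pin stands in the collar, its head free between the pads. Lifting clear, then over to the +y-side lug to straddle it.

>>> servo_tool(targets="0 0 0 0 0 -15 40;0 0 0 0 0 -20 40;0 0 0 0 0 -25 40;0 0 0 0 0 -15 40;0 0 0 0 25 0 40;0 0 0 0 35 0 40;0 0 0 0 30 0 40;0 0 0 0 0 0 40")

```text
time: 9.47
tool_pos: [0.5633, 0.1198, 0.2049]
tcp_rot: [0.286, 3.119, -0.01]
wrist_force: [0.4, 0.1, -0.2]
width: 0.466
```

```bash
python3 go.py .556 .132 .180; python3 - <<'E'
from h import *
s,c=grab('wrist','w12');print(s['width'])
grab('scene','s12')
E
```

```text
shift mm [ 9.7 10.8 24.7] rot [-0.0058  0.0099 -0.0093] [0.5633 0.1198 0.2049] [ 0.4  0.1 -0.2] 9.4667
0.4655618752994677
```

View pics/w12.png

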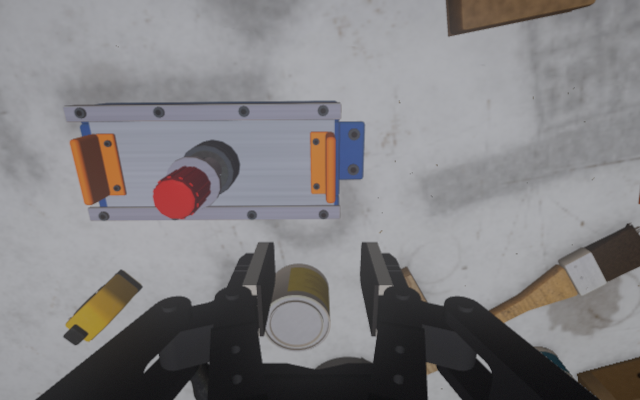

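View pics/s12.png

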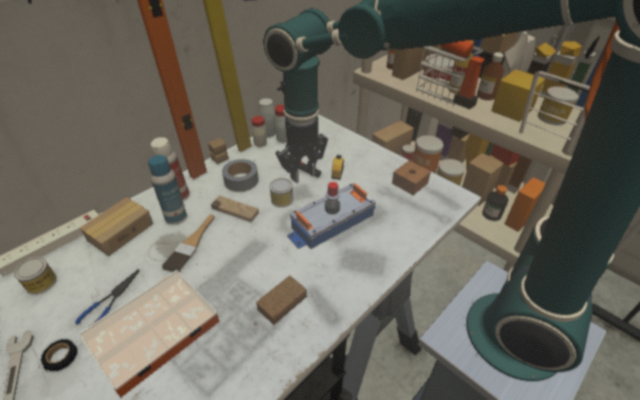

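The pin is standing in the collar. I'll refine the lug position from this view (lug top at about (331,171)).

```bash
python3 - <<'E'
from h import *
s,c=grab('wrist','w13')
print(onz(c,(332,170),.083,s))
hsv=cv2.cvtColor(c['image'],cv2.COLOR_RGB2HSV);H,S,V=cv2.split(hsv)
m=((H>4)&(H<18)&(S>150)).astype(np.uint8);m[:,:280]=0;m[:,380:]=0;m[:100]=0;m[230:]=0
n,l,st,ce=cv2.connectedComponentsWithStats(m)
for i in range(1,n):
    if st[i,4]>60: print(st[i],ce[i],onz(c,ce[i],.083,s))
E
python3 go.py .556 .132 .1
```

```text
[0.55458713 0.12953649 0.083     ]
[315 133  16  61 787] [322.59085133 162.40406607] [0.54712718 0.12326642 0.083     ]
[331 138   9  65 551] [334.81306715 169.12522686] [0.55428062 0.13185822 0.083     ]
shift mm [  9.9  15.8 103.8] rot [-0.0094  0.0082 -0.0105] [0.5621 0.1158 0.204 ] [ 0.4 -0.2 -0.1] 9.6167
```

>>> servo_tool(targets="-0.009 0.008 -0.01 10 16 0 40;0 0 0 0 0 0 40;0 0 0 0 0 25 40;0 0 0 0 0 30 40;0 0 0 0 0 25 40;0 0 0 0 0 0 40;0 0 0 0 0 0 40")

```text
time: 10.2
tool_pos: [0.556, 0.1251, 0.1231]
tcp_rot: [0.282, 3.125, -0.006]
wrist_force: [0.5, 0.5, 0.9]
width: 0.468
```

```bash
python3 go.py .555 .132 .064; python3 - <<'E'
from h import *
s,c=grab('wrist','w14')
E
```

```text
shift mm [ 2.5  6.8 59.1] rot [-0.0035  0.0042 -0.0063] [0.556  0.1251 0.1231] [0.5 0.5 0.9] 10.2
```

View pics/w14.png

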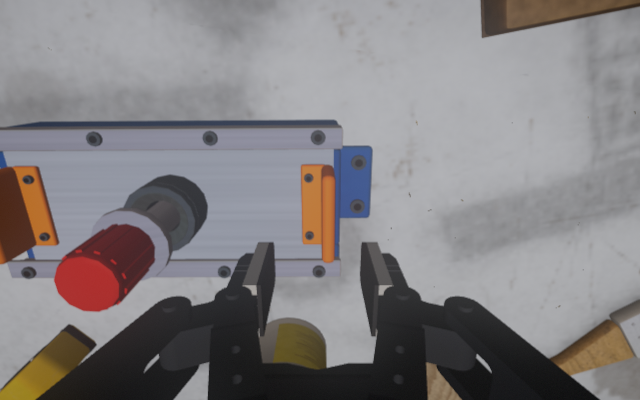

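>>> servo_tool(targets="0 0.003 -0.006 3 7 0 40;0 0 0 0 0 0 40;0 0 0 0 0 10 40;0 0 0 0 0 12 40;0 0 0 0 0 0 40")

```text
time: 10.67
tool_pos: [0.5584, 0.1327, 0.1061]
tcp_rot: [0.273, 3.119, -0.002]
wrist_force: [-1.1, -0.7, 0.5]
width: 0.47
```

```bash
python3 go.py .555 .132 .064; python3 - <<'E'
from h import *
s,c=grab('wrist','w15')
E
```

```text
shift mm [ 3.7 -1.3 42.1] rot [-0.0003  0.0104 -0.0011] [0.5584 0.1327 0.1061] [-1.1 -0.7  0.5] 10.6667
```

View pics/w15.png

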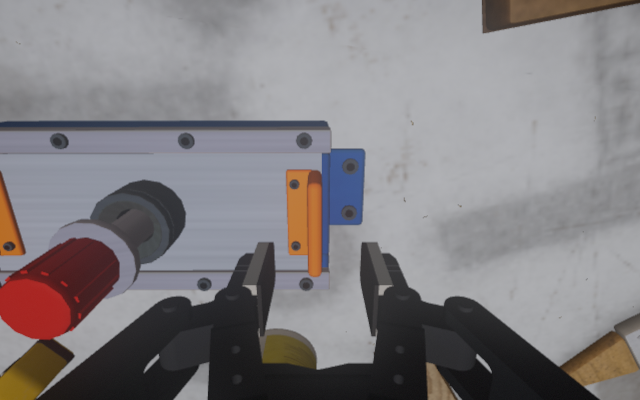

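The lug (column 315) is centred between the pads (317). Descending to straddle it.

>>> servo_tool(targets="0 0.008 0 4 0 8 40;0 0 0 0 0 14 40;0 0 0 0 0 12 40;0 0 0 0 0 5 40;0 0 0 0 0 0 40;0 0 0 0 0 0 40")

```text
time: 11.22
tool_pos: [0.5546, 0.134, 0.065]
tcp_rot: [0.273, 3.128, -0.0]
wrist_force: [-0.3, 0.1, 0.9]
width: 0.465
```

```bash
python3 go.py .555 .132 .064; python3 - <<'E'
from h import *
s,c=grab('wrist','w16')
E
```

```text
shift mm [-0.7 -1.9  1. ] rot [ 0.0001  0.0018 -0.0005] [0.5546 0.134  0.065 ] [-0.3  0.1  0.9] 11.2167
```

View pics/w16.png

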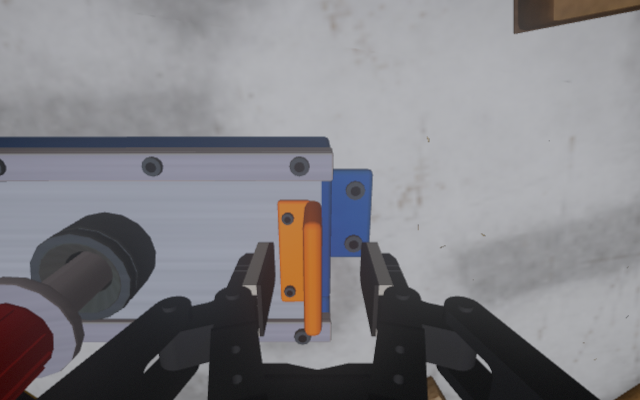

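Straddling with no contact. I'll close to about 16 mm so the slack is small, then push slowly towards −y.

>>> servo_tool(targets="0 0 0 0 -1 -2 30;0 0 0 0 0 0 18;0 0 0 0 0 0 18;0 0 0 0 0 0 18;0 0 0 0 0 0 18")

```text
time: 11.68
tool_pos: [0.5562, 0.1332, 0.0696]
tcp_rot: [0.273, 3.124, 0.002]
wrist_force: [-0.2, 0.4, 0.9]
width: 0.211
```

```bash
python3 go.py .555 .132 .064; python3 - <<'E'
from h import *
s,c=grab('wrist','w17');print(s['width'])
E
```

```text
shift mm [ 1.  -1.3  5.6] rot [ 0.0015  0.0053 -0.0006] [0.5562 0.1332 0.0696] [-0.2  0.4  0.9] 11.6833
0.211240601013262
```

View pics/w17.png

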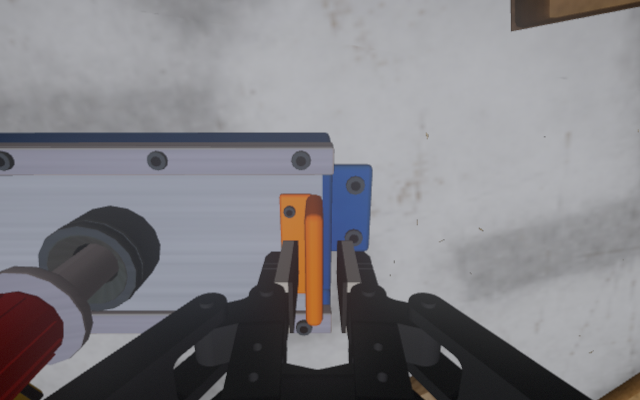

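The lug sits between the pads with a few mm on each side. Pushing towards −y.

>>> servo_tool(targets="0 0 0 0 -2 0 18;0 0 0 0 -2 0 18;0 0 0 0 -2 0 18;0 0 0 0 -2 0 18;0 0 0 0 -2 0 18;0 0 0 0 -2 0 18")

```text
time: 12.23
tool_pos: [0.5547, 0.1225, 0.0702]
tcp_rot: [0.274, 3.122, 0.008]
wrist_force: [0.9, 3.9, -0.9]
width: 0.213
```

>>> servo_tool(targets="0 0 0 0 -2 0 18;0 0 0 0 -2 0 18;0 0 0 0 -2 0 18;0 0 0 0 -2 0 18;0 0 0 0 -2 0 18;0 0 0 0 -2 0 18")

```text
time: 12.73
tool_pos: [0.5527, 0.111, 0.0702]
tcp_rot: [0.274, 3.122, 0.012]
wrist_force: [0.5, 3.4, -0.1]
width: 0.213
```

```bash
python3 go.py .555 .132 .069; python3 - <<'E'
from h import *
s,c=grab('wrist','w18')
E
```

```text
shift mm [ 1.4 21.1  1.3] rot [ 0.0081  0.0073 -0.0016] [0.5527 0.111  0.0702] [ 0.5  3.4 -0.1] 12.7333
```

View pics/w18.png

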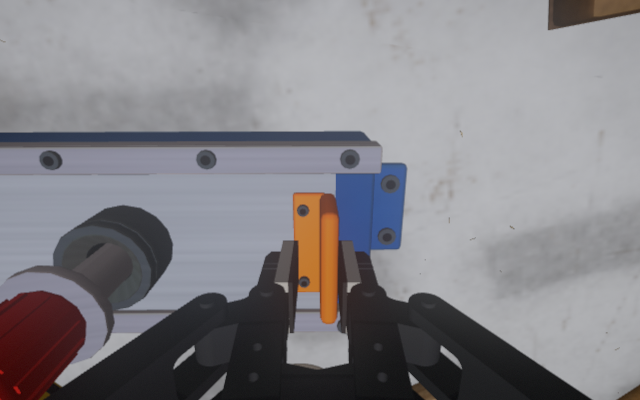

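The plate slides at about 3.5 N and has gone some 17 mm. Going slower from here.

>>> servo_tool(targets="0 0 0 0 -1.2 0 18;0 0 0 0 -1.2 0 18;0 0 0 0 -1.2 0 18;0 0 0 0 -1.2 0 18;0 0 0 0 -1.2 0 18;0 0 0 0 -1.2 0 18")

```text
time: 13.28
tool_pos: [0.5513, 0.1028, 0.0702]
tcp_rot: [0.275, 3.122, 0.011]
wrist_force: [1.2, 3.4, -0.8]
width: 0.207
```

>>> servo_tool(targets="0 0 0 0 -1.2 0 18;0 0 0 0 -1.2 0 18;0 0 0 0 -1.2 0 18;0 0 0 0 -1.2 0 18;0 0 0 0 -1.2 0 18;0 0 0 0 -1.2 0 18")

```text
time: 13.78
tool_pos: [0.5499, 0.095, 0.0702]
tcp_rot: [0.274, 3.122, 0.011]
wrist_force: [0.8, 4.2, -0.3]
width: 0.213
```

```bash
python3 go.py .555 .132 .069; python3 - <<'E'
from h import *
s,c=grab('wrist','w19')
E
```

```text
shift mm [ 1.5 37.3  1.5] rot [ 0.008   0.0073 -0.0017] [0.5499 0.095  0.0702] [ 0.8  4.2 -0.3] 13.7833
```

View pics/w19.png

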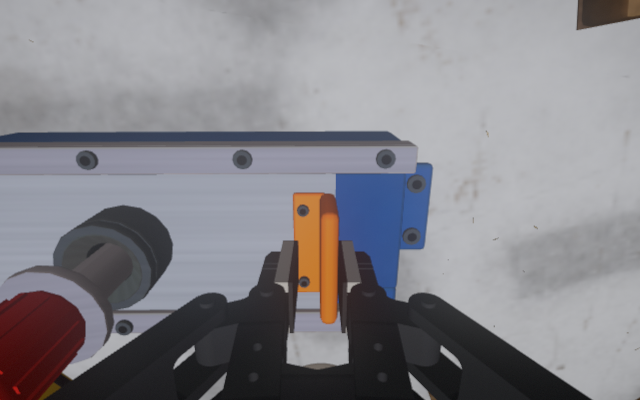

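Not dropped yet, after roughly 33 mm. Continuing a few mm.

>>> servo_tool(targets="0 0 0 0 -1 0 18;0 0 0 0 -1 0 18;0 0 0 0 -1 0 18;0 0 0 0 -1 0 18;0 0 0 0 -1 0 18;0 0 0 0 -1 0 18")

```text
time: 14.33
tool_pos: [0.5487, 0.0884, 0.0702]
tcp_rot: [0.274, 3.122, 0.011]
wrist_force: [0.4, 3.7, -1.2]
width: 0.21
```

```bash
python3 go.py .555 .132 .069; python3 - <<'E'
from h import *
s,c=grab('wrist','w20')
s,c=grab('top','t20')
cv2.imwrite('pics/z20.png',cv2.resize(c['image'][180:260,250:390,::-1],None,fx=5,fy=5,interpolation=cv2.INTER_CUBIC))
E
```

```text
shift mm [ 1.4 44.   1.5] rot [ 0.0079  0.0074 -0.0017] [0.5487 0.0884 0.0702] [ 0.4  3.7 -1.2] 14.3333
```

View pics/w20.png

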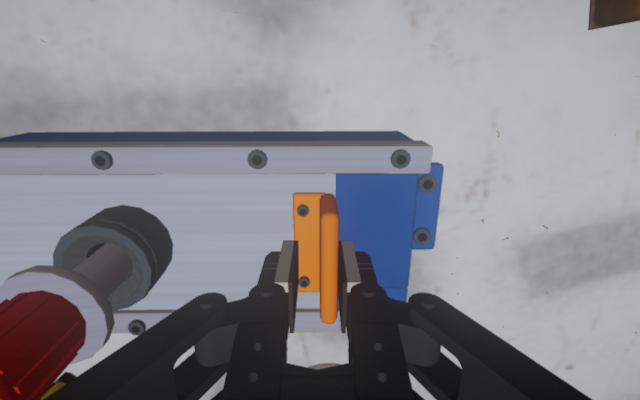

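View pics/z20.png

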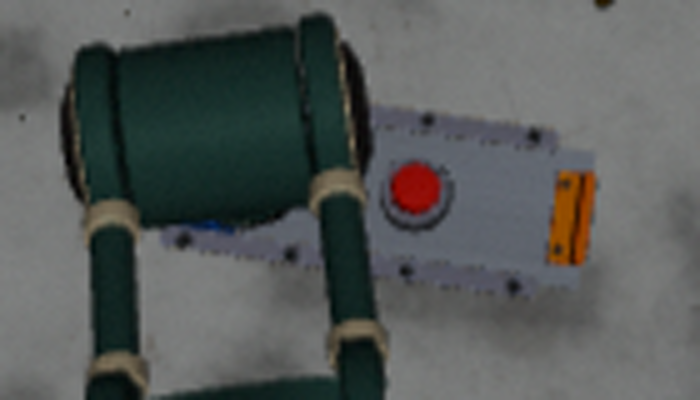

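>>> servo_tool(targets="0 0 0 0 -1 0 18;0 0 0 0 -1 0 18;0 0 0 0 -1 0 18")

```text
time: 14.68
tool_pos: [0.5482, 0.0852, 0.0702]
tcp_rot: [0.274, 3.122, 0.011]
wrist_force: [1.8, 4.1, -0.8]
width: 0.208
```

>>> servo_tool(targets="0 0 0 0 -1 0 18;0 0 0 0 -1 0 18")

```text
time: 14.85
tool_pos: [0.5478, 0.0831, 0.0702]
tcp_rot: [0.274, 3.121, 0.011]
wrist_force: [0.2, 3.9, -1.0]
width: 0.208
```

```bash
python3 go.py .555 .132 .069; python3 - <<'E'
from h import *
s,c=grab('wrist','w21')
E
```

```text
shift mm [ 1.5 49.4  1.6] rot [ 0.0079  0.0074 -0.0017] [0.5478 0.0831 0.0702] [ 0.2  3.9 -1. ] 14.85
```

View pics/w21.png

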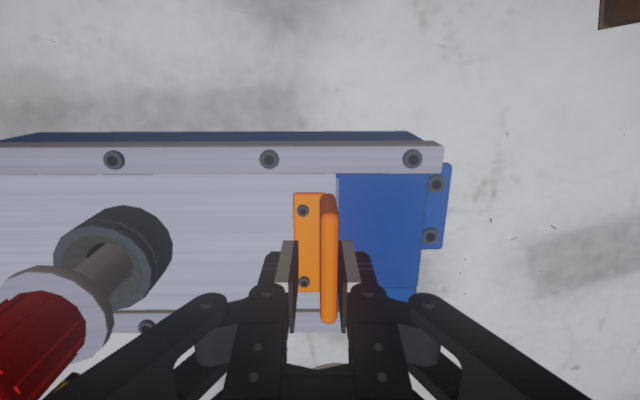

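About 45 mm of travel, past the whole possible −y range, without a drop. So the hole is on the +y side, and I'm going back the other way.

>>> servo_tool(targets="0 0 0 0 2 0 18;0 0 0 0 3 0 18;0 0 0 0 3 0 18;0 0 0 0 4 0 18;0 0 0 0 4 0 18;0 0 0 0 4 0 18;0 0 0 0 4 0 18;0 0 0 0 4 0 18")

```text
time: 15.57
tool_pos: [0.5515, 0.1066, 0.0698]
tcp_rot: [0.272, 3.125, -0.006]
wrist_force: [-1.4, -2.6, 2.0]
width: 0.213
```

>>> servo_tool(targets="0 0 0 0 4 0 18;0 0 0 0 4 0 18;0 0 0 0 4 0 18;0 0 0 0 4 0 18;0 0 0 0 4 0 18;0 0 0 0 4 0 18;0 0 0 0 4 0 18;0 0 0 0 3 0 18")

```text
time: 16.23
tool_pos: [0.5573, 0.14, 0.0697]
tcp_rot: [0.27, 3.125, -0.008]
wrist_force: [-0.0, -3.8, 1.7]
width: 0.213
```

```bash
python3 go.py .555 .132 .069; python3 - <<'E'
from h import *
s,c=grab('wrist','w22')
E
```

```text
shift mm [ 0.9 -8.3  0.8] rot [-0.0049  0.005   0.001 ] [0.5573 0.14   0.0697] [-0.  -3.8  1.7] 16.2333
```

View pics/w22.png

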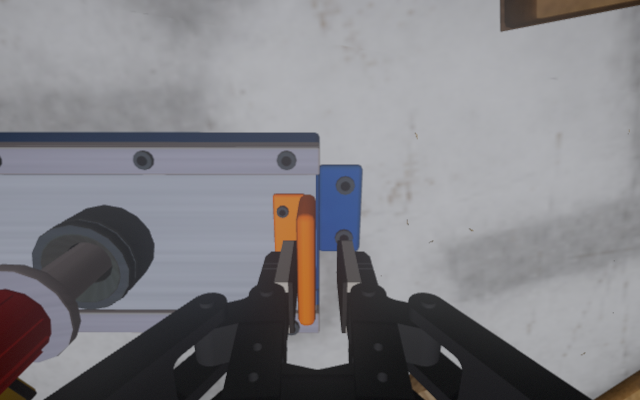

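>>> servo_tool(targets="0 0 0 0 3 0 18;0 0 0 0 3 0 18;0 0 0 0 3 0 18;0 0 0 0 2 0 18;0 0 0 0 1.5 0 18;0 0 0 0 1.2 0 18;0 0 0 0 1.2 0 18")

```text
time: 16.87
tool_pos: [0.5602, 0.1567, 0.0697]
tcp_rot: [0.27, 3.125, -0.008]
wrist_force: [-0.6, -4.3, 1.7]
width: 0.214
```

>>> servo_tool(targets="0 0 0 0 1.2 0 18;0 0 0 0 1.2 0 18;0 0 0 0 1.2 0 18;0 0 0 0 1.2 0 18;0 0 0 0 1.2 0 18")

```text
time: 17.28
tool_pos: [0.5614, 0.1636, 0.0697]
tcp_rot: [0.271, 3.125, -0.006]
wrist_force: [0.2, -4.5, 1.8]
width: 0.214
```

```bash
python3 go.py .555 .132 .069; python3 - <<'E'
from h import *
s,c=grab('wrist','w23')
E
```

```text
shift mm [  0.9 -32.3   0.8] rot [-0.0034  0.0051  0.0005] [0.5614 0.1636 0.0697] [ 0.2 -4.5  1.8] 17.2833
```

View pics/w23.png

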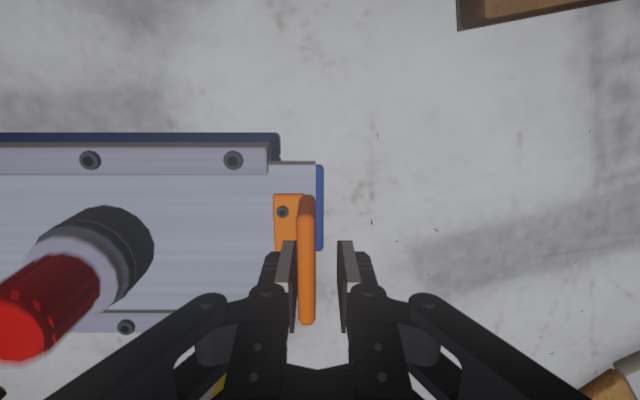

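The pin has dropped: head and flange are now much lower at the collar. I'll ease off and look to see whether it is right down.

>>> servo_tool(targets="0 0 0 0 -2 0 18;0 0 0 0 -2 0 20;0 0 0 0 0 0 22;0 0 0 0 0 0 22;0 0 0 0 0 0 22")

```text
time: 17.75
tool_pos: [0.5606, 0.1621, 0.0693]
tcp_rot: [0.272, 3.125, 0.001]
wrist_force: [0.6, 1.0, 1.3]
width: 0.255
```

```bash
python3 go.py .555 .132 .069; python3 - <<'E'
from h import *
s,c=grab('wrist','w24');print(s['width'])
E
```

```text
shift mm [  0.3 -30.6   0.3] rot [ 0.001   0.0048 -0.0003] [0.5606 0.1621 0.0693] [0.6 1.  1.3] 17.75
0.25534661932274555
```

View pics/w24.png

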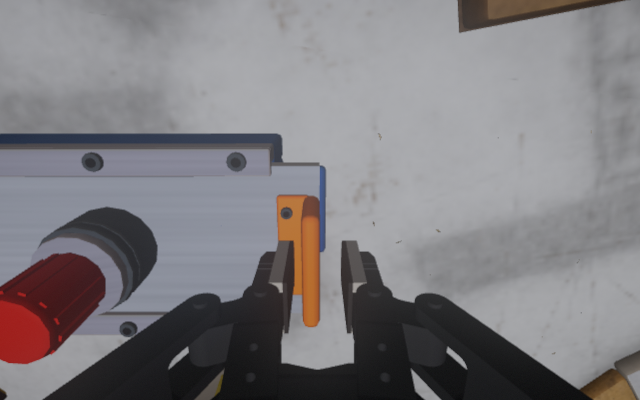

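>>> servo_tool(targets="0 0 0 0 0 -12 22;0 0 0 0 0 -20 22;0 0 0 0 0 -30 22;0 0 0 0 0 -35 22;0 0 0 0 0 -30 22;0 0 0 0 0 0 22;0 0 0 0 0 0 0")

```text
time: 18.38
tool_pos: [0.5582, 0.1621, 0.2043]
tcp_rot: [0.273, 3.129, 0.0]
wrist_force: [-0.8, 0.2, -0.6]
width: 0.127
```

>>> servo_tool(targets="0 0 0 0 -25 0 0;0 0 0 0 -35 0 0;0 0 0 0 -35 0 0;0 0 0 0 0 0 0;0 0 0 0 0 0 0")

```text
time: 18.8
tool_pos: [0.5418, 0.0671, 0.2059]
tcp_rot: [0.268, 3.125, 0.004]
wrist_force: [-0.8, 0.8, 0.2]
width: -0.0
```

```bash
python3 go.py .5445 .0635 .140; python3 pinw.py w25 .118; python3 - <<'E'
from h import *
s,c=grab('scene','s25')
cv2.imwrite('pics/z25.png',cv2.resize(c['image'][150:270,260:420,::-1],None,fx=5,fy=5,interpolation=cv2.INTER_CUBIC))
E
```

```text
shift mm [-3.  -3.3 65.9] rot [0.0027 0.0047 0.0028] [0.5418 0.0671 0.2059] [-0.8  0.8  0.2] 18.8
18.8 [0.54178595 0.06714704 0.20588054] [0.26757116 3.12526372 0.00360876]
```

View pics/w25.png

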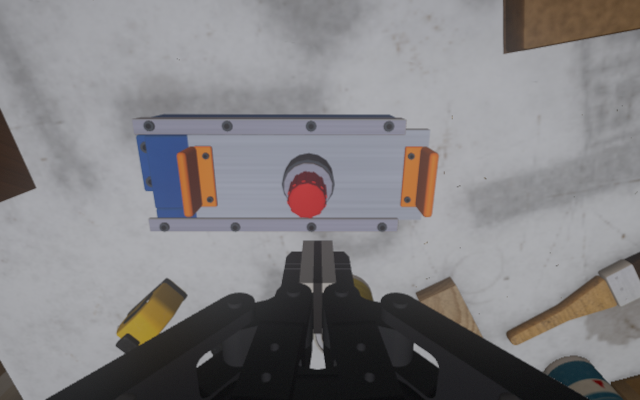

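View pics/z25.png

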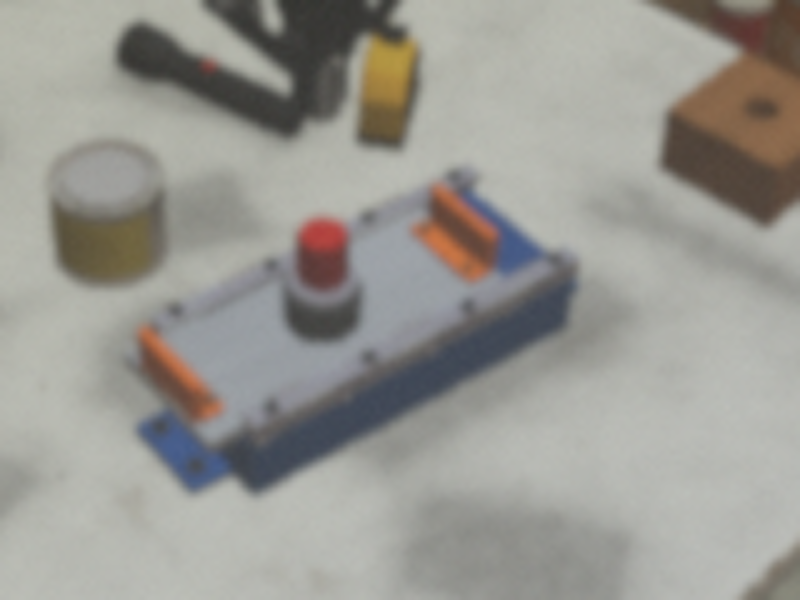

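The flange looks seated on the collar. I'll triangulate the head top across two views (18.5 mm head radius would be off; expected z 0.118).

```bash
cat > tri.py <<'E'
from h import *
from scipy.optimize import least_squares
import sys
s,c=grab('wrist','tw'+sys.argv[1]); c2=read_camera('scene'); c3=read_camera('top')
def disc(c,roi):
    H,S,V=cv2.split(cv2.cvtColor(c['image'],cv2.COLOR_RGB2HSV));x0,x1,y0,y1=roi
    m=np.zeros_like(H);r=(((H<7)|(H>173))&(S>140)&(V>60))[y0:y1,x0:x1];m[y0:y1,x0:x1]=r
    vmax=np.percentile(V[m>0],90)
    m2=(m>0)&(V>0.8*vmax)
    pts=np.argwhere(m2)[:,::-1].astype(np.float32);n,l,st,ce=cv2.connectedComponentsWithStats(m2.astype(np.uint8))
    i=1+np.argmax(st[1:,4]);print(st[i],ce[i],vmax);return ce[i]
r1=[int(v) for v in sys.argv[2:6]]
u=[(c,disc(c,r1),s),(c2,disc(c2,(310,340,180,220)),None)]
for z in (.112,.118,.124,.130):
    print(z,[onz(a,b,z,d)[:2].round(4) for a,b,d in u])
E
python3 tri.py 1 270 350 160 230
```

```text
[287 184  38  34 958] [305.62421712 200.35908142] 178.0
[321 195   7   5  31] [324. 197.] 177.0
0.112 [array([0.5455, 0.0594]), array([0.5475, 0.0585])]
0.118 [array([0.5434, 0.06  ]), array([0.543 , 0.0633])]
0.124 [array([0.5412, 0.0606]), array([0.5384, 0.0681])]
0.13 [array([0.5391, 0.0611]), array([0.5339, 0.073 ])]
```

The rays meet near z 0.115 to 0.118 at (0.5435, 0.060), which is what a fully home pin should give. I'll confirm by pressing the head lightly with closed fingers.

>>> servo_tool(targets="0.003 0.005 0.003 -2 -7 0 0;0 0 0 0 0 0 0;0 0 0 0 0 20 0;0 0 0 0 0 25 0;0 0 0 0 0 20 0;0 0 0 0 0 0 0;0 0 0 0 0 0 0")

```text
time: 19.63
tool_pos: [0.5464, 0.0651, 0.1409]
tcp_rot: [0.258, 3.127, 0.001]
wrist_force: [0.3, 0.9, -0.7]
width: -0.003
```

```bash
python3 go.py .5435 .0605 .118
```

```text
shift mm [ 2.2 -5.  22.9] rot [0.001  0.0035 0.0089] [0.5464 0.0651 0.1409] [ 0.3  0.9 -0.7] 19.6333
```

>>> servo_tool(targets="0 0.003 0 2.5 -5 0 0;0 0 0 0 0 0 0;0 0 0 0 0 7 0;0 0 0 0 0 5 0;0 0 0 0 0 3 0;0 0 0 0 0 2 0;0 0 0 0 0 0 0")

```text
time: 20.22
tool_pos: [0.5463, 0.0606, 0.1278]
tcp_rot: [0.257, 3.123, 0.003]
wrist_force: [0.0, -0.6, 0.1]
width: -0.003
```

```bash
python3 go.py .5435 .0605 .118
```

```text
shift mm [ 2.8 -0.6  9.7] rot [0.0028 0.0078 0.0094] [0.5463 0.0606 0.1278] [ 0.  -0.6  0.1] 20.2167
```

>>> servo_tool(targets="0 0.005 0 3 0 3 0;0 0 0 0 0 3 0;0 0 0 0 0 2 0;0 0 0 0 0 2 0")

```text
time: 20.55
tool_pos: [0.5436, 0.0613, 0.1179]
tcp_rot: [0.257, 3.127, 0.004]
wrist_force: [-5.5, 0.3, 23.1]
width: -0.001
```

>>> servo_tool(targets="0 0 0 0 0 2 0;0 0 0 0 0 2 0")

```text
time: 20.72
tool_pos: [0.5438, 0.0613, 0.118]
tcp_rot: [0.257, 3.128, 0.004]
wrist_force: [-6.1, -1.2, 14.2]
width: 0.001
```

The fingers stop firmly on the head at z = 0.118 m, exactly the fully home height. Retreating and doing a last look.

>>> servo_tool(targets="0 0 0 0 0 -5 0;0 0 0 0 0 -15 0;0 0 0 0 0 -25 0;0 0 0 0 0 -35 0;0 0 0 0 0 -25 0;0 0 0 0 0 0 0;0 0 0 0 0 0 0;0 0 0 0 0 0 0")

```text
time: 21.38
tool_pos: [0.5426, 0.0612, 0.2266]
tcp_rot: [0.257, 3.13, 0.004]
wrist_force: [0.5, 0.2, 0.0]
width: 0.002
```

```bash
python3 go.py .5435 .0605 .118; python3 - <<'E'
from h import *
s,c=grab('wrist','w30')
s,c=grab('scene','s30')
cv2.imwrite('pics/z30.png',cv2.resize(c['image'][150:270,260:420,::-1],None,fx=5,fy=5,interpolation=cv2.INTER_CUBIC))
E
```

```text
shift mm [ -0.9  -0.8 108.6] rot [0.0023 0.0009 0.0099] [0.5426 0.0612 0.2266] [0.5 0.2 0. ] 21.3833
```

View pics/w30.png

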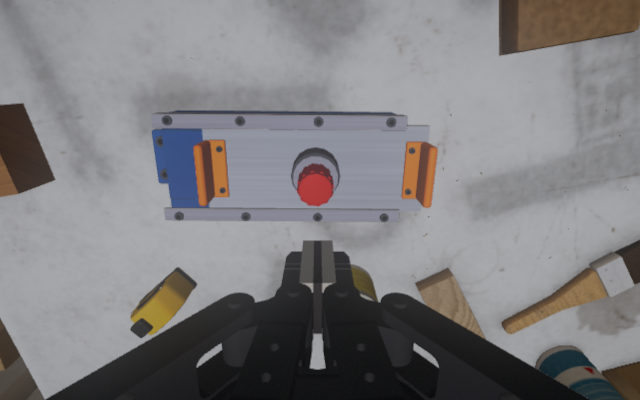

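View pics/z30.png

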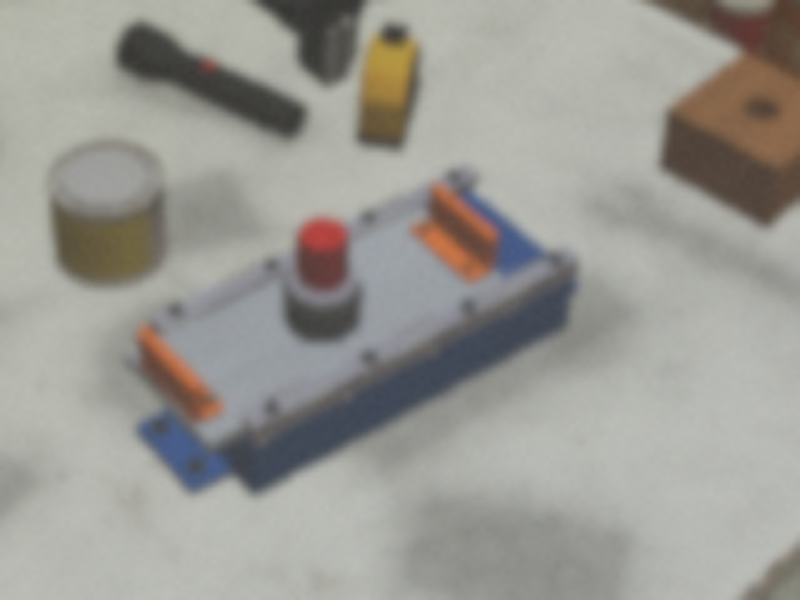

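The pin is upright with its flange on the collar, the arm is clear, and the bystanders are where they were. Handing in.

```bash
python3 -c "
from h import *
print(finish_job())"
```

```text
the job is handed in; nothing more can be done
None
```

The pin is fully home in the hidden hole and I handed the job in at about 21 s of the 64 s allowed; the hand-in gave no verdict.

I took the pin from the stand, stood it in the collar and let go. I then straddled one push lug and slid the plate with about 4 N. About 45 mm towards world −y gave no drop. Back the other way, the pin dropped at roughly 28 mm from where the plate started.

**Last checks:**
- **Height:** closed fingers pressed on the head stopped firmly at z = 0.118 m, the height for fully home. The wrist force was 14–23 N, on the pin only.
- **Camera height:** the two-view estimate gave 0.115–0.118 m. It is rougher than the touch because the scene camera showed only part of the head's top.
- **Final pictures:** the pin is upright with its flange on the collar. The arm is about 11 cm clear above the head, wrist force near zero, and the tin and tape look unmoved. The sanding block was not in the final views; it was seen in place earlier and the arm never went near it.

No check failed.

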